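Lay the pendulum stand on its back in the service cradle

ROBOT

A 6-joint arm with a two-finger parallel gripper is mounted at the origin on the work surface. World frame = base frame: x ahead of the robot, y to its left, z up, the work surface at z = 0. Lengths are in m, angles in rad, forces in N, time in s.
With the tool pointing down it reaches from about 0.375 to 0.9 m from the base axis. Payload 3.1 kg.
Tool frame: the origin (TCP) lies at the very end of the fingers, on their centre line; the grasp point (between the pads) lies 19 mm behind it; x points along the fingers, y is the direction in which the jaws open and shut, and the axes are right-handed (so a half turn about x gives the same grasp; the last joint's range is limited). The gripper opens to 87 mm and grips with 3 to 60 N. Pads are 19 mm wide; open, the fingers measure 117 mm over their backs; the gripper's body (75 mm by 190 mm) begins 51 mm behind the grasp point.
Start: joints at [1.081, 0.527, 1.433, -0, 1.181, -0.178], TCP at [0.191, 0.595, 0.223] pointing down, gripper open.
Joint ranges: [-3.08, 3.08], [-0.75, 2.2], [0.22, 2.44], [-1.43, 4.57], [0, 2.65], [-2.85, 2.85]. Speed limits (rad/s): [2.79, 2.79, 3.14, 3.14, 3.14, 3.14].

INTERFACE

Orientations are given as a unit quaternion [x, y, z, w].
In Python, from rig import robot gives the robot as it stands.
- The arm moves only by the tool carry_out, never from a script. Its argument "commands" is a list that holds one entry, the list of rows, each a list of 5 numbers: the opening, from 0 (shut) to 1 (fully open), then the shift along the tool's x, y, z in mm, then the turn about the tool's x in degrees. In form: [[[hand, x, y, z, twist], ...]]. A call has 1 to 8 rows; each row shifts and turns the pose as measured when the row begins, along the tool's axes as they then stand; what a row does not reach is not made up. A row lasts 1/12 s, in which the tool goes at most 41.7 mm and 7.16 degrees, less where a joint would pass 70% of its speed; a pose out of reach is approached as far as the arm can. A call with a gripper value outside its range is refused whole. The fingers move at their own pace and stop on an object; "force" is the grip in N (left out, the last holds). Time passes only in rows, so rows that do not move let the fingers close. It gives the time, the measured TCP pose, the force and the opening at its end, in the units of the state.
- robot.get_obs(): the state, without advancing time (a new reading comes with each control period).
- robot.camera(name): name is "scene" or "top" or "wrist"; returns the picture (480x640x3 uint8, red, green, blue); there is no depth.
- robot.camera_model(name): a dict with "fx", "fy", "cx", "cy" (pixels), "k1" (the pictures are not rectified: a ray, as slopes to the right and down, at radius r is drawn at 1 + k1 r^2 times it, then the intrinsics apply), "R" (3x3) and "t" (3): a world point X has camera coordinates R X + t. Camera axes: x right, y down, z forward; pixel columns grow to the right and rows downward; lengths in m; the calibration is good to about 2 mm. A picture is of the moment at which its call begins: read the wrist's pose just before it. camera_model takes no time and is no camera call; for the wrist camera it gives the pose at the moment of the call.
- robot.hand_in(): hands the job in, once; it reports no verdict.
The state is a dict: "time": time; "q": joint angles; "joint_velocities": joint speeds; "joint_torque": joint torques, N m; "position": TCP position; "tool_rot": TCP orientation; "ft_force": force on the tool from outside, world axes, zero at the start; "moment": the same for the moment, N m; "grip_width": finger opening in m.
Only numpy, scipy, OpenCV 4.12 (cv2) and the standard library are available. Lean on these libraries where they do the work, as an engineer would, in place of code of your own. Each camera call takes 0.05 s, during which the arm holds its last target. There are 200 camera calls.

TASK

The pendulum stand has to lie on its back in the wooden service cradle so that the levelling screws under its foot can be reached. Working only with the fingertips or the outside of the fingers, push the standing stand along the board until the heel of its foot is up against the stop batten, then tip it over the batten and ease it down gently, never letting it fall, until the mast lies along the cradle on the padded rest with the foot still against the stop. Do not grip it or lift it off the board, and leave the spirit level, the brass weight and the screwdriver where they are.

Things in the scene. Friction and masses are not known exactly. Their poses are not given: they have to be found in the camera images.
- cradle: Wooden cradle fixed to the bench: plywood board 400 x 160 x 9 mm with a stop batten and a padded rest across it. Origin on the bench below the middle of the stop's working face; x along the board from stop to rest, z up. Board x = -180 to 220 mm. Batten x = 0 to 18, 150 mm long, 9 mm above the board, its working face (x = 0) looks to -x. Only the stand is on the board.
- stop (a point): On the cradle: foot of the stop's working face, half-way along the batten, level with the board's upper side (9 mm above the bench).
- rest_top (a point): On the cradle: centre of the rubber top of the padded rest, 40 mm (cradle x 145 to 185) by 130 mm, 20 mm above the board.
- stand: Loose pendulum stand, about 0.6 kg, L-shaped from the side: green foot plate and aluminium mast. Starts upright on the board, 20 to 45 mm short of the stop, up to 7 degrees askew. Origin at the centre of the foot's underside, z up, x towards the stop. Foot 110 (x, toe -55 to heel +55) by 90 by 12 mm. Centre of mass near x = 7, z = 35 mm: balance is at about 54 degrees of tilt, and friction at the stop may hold it a little beyond.
- heel (a point): On the stand: middle of the heel's lower edge (x = 55, z = 0 mm), about which it tips. As it goes over, the heel's end face turns down onto the board, so this edge backs away from the stop by up to 12 mm. Lying: stand x points down, stand z along the cradle's x, the foot upright with its upper side against the stop, the mast over the batten on the rest.
- toe (a point): On the stand: middle of the toe's upper edge (x = -55, z = 12 mm). From here to the mast the foot's upper side is a bare ledge 74 mm long. It swings up as the stand goes over, so a fingertip above it, in the corner before the mast, can hold the stand back.
- mast_top (a point): On the stand: centre of the mast's top end (x = 27, z = 212 mm). The mast is a smooth box section 16 mm (x = 19 to 35) by 50 mm (y); the heel sticks out 20 mm behind it, as much as the rest is high.
- level: Aluminium block spirit level, loose on the bench beside the cradle, 120 x 22 x 40 mm (x, y, z), origin at the centre of its underside. To be left alone.
- bob: Turned brass pendulum weight, loose, standing on the bench beside the cradle, 44 mm in diameter and 56 mm high, origin at the centre of its underside. To be left alone.
- driver: Screwdriver, loose, lying on the bench beside the cradle, 170 mm long along its x. To be left alone.
Mind the look-alikes: they are no part of the job. What is shaped like the stand but purple is not meant.

How it is judged:
On the way:
1. the stand, still upright, has its heel up against the stop batten (within 6 mm) (x of heel in the frame of cradle above -0.006 m and angle between stand's own z axis and vertical below 0.1 rad), for 0.1 s.
At the end, for the whole second after the job is handed in: the stand lies on its back at rest: its mast level within 6 degrees, along the cradle within 9 degrees and within 40 mm of its middle line, resting on the padded rest, its heel down on the board and its foot within about 12 mm of the stop (angle between stand's own z axis and vertical between 1.47 and 1.67 rad and x of mast_top in the frame of cradle above 0.185 m and x of heel in the frame of cradle above -0.024 m and y of mast_top in the frame of cradle between -0.04 and 0.04 m and angle between the z axis of stand and the x axis of cradle, either way round below 0.15 rad and z of heel in the frame of cradle below 0.014 m and contact force between stand and rest above 0.2 N and linear speed of stand below 0.02 m/s); the robot touches nothing.
It fails at once if the stand falls or is thrown over (turns faster than 2.5 rad/s) (angular speed of stand above 2.5 rad/s).
It fails at once if the stand is lifted: its heel more than 20 mm above the board (z of heel in the frame of cradle above 0.029 m).
It fails at once if the stand is gripped or squeezed (finger force on it over 35 N) (contact force between the fingers and stand above 35 N).
It fails at once if the spirit level, the brass weight or the screwdriver is moved more than 15 mm (distance of any of level, bob, driver from where it was at the start of the episode above 0.015 m).
It also fails if it takes over 72 s, if anything falls off the work surface, if the arm or the gripper's body presses on something with over 40 N, if the wrist force passes 120 N, or if a joint passes its speed limit or range.

## Working session

There is one attempt and no reset: what is moved stays moved. The work goes in short steps, Python scripts to look and compute and a tool call to move; the robot and the scene stay as the last step left them, time stands still between calls to the robot, and variables do not carry over. Pictures are saved under pics/ and viewed, on a budget of 10 in all, crops included, one or two more only if the job needs it, and the job is handed in when it is done.

Besides the shell and the picture viewer there is one more tool, called after "Request:" as name(argument=value, ...) on one line, values as JSON. carry_out: Moves the arm, as the interface text tells. Its arguments: {"type":"object","properties":{"commands":{"type":"array"},"force":{"type":"number"}},"required":["commands"]}

```bash
mkdir -p pics; ls
python3 - <<'E'
from rig import robot
import cv2
o=robot.get_obs(); print(o)
for n in("scene","top"):
    m=robot.camera_model(n); print(n,m)
    cv2.imwrite(f"pics/{n}0.png",robot.camera(n)[:,:,::-1])
print(robot.camera_model("wrist"))
E
```

```text
pics
{'time': 0.0, 'q': array([ 1.08151072e+00,  5.28510638e-01,  1.43393112e+00,  7.04499148e-06,
        1.18134315e+00, -1.78525780e-01]), 'joint_velocities': array([ 5.12194781e-04, -1.82464160e-03,  7.36694483e-05,  4.86897051e-04,
       -3.54859461e-04,  1.02625591e-03]), 'joint_torque': array([ 6.67779568e-04, -4.40044713e+01, -1.76595962e+01,  6.33548666e-02,
        5.80525026e-02, -1.47984233e-04]), 'position': array([0.19074786, 0.59440828, 0.22153513]), 'tool_rot': array([ 0.10869798,  0.69884376, -0.11016101,  0.69833137]), 'ft_force': array([-0.4348525 ,  0.31649825, -0.20483489]), 'moment': array([ 0.00044426, -0.01791446,  0.0340419 ]), 'grip_width': 0.08700145257059054}
scene {'fx': 530.033995073177, 'fy': 530.033995073177, 'cx': 315.112072606933, 'cy': 238.0113209964185, 'k1': -0.14289187444881127, 'R': array([[-0.21391793,  0.97669826,  0.0173099 ],
       [ 0.56723568,  0.13862433, -0.81180477],
       [-0.79528787, -0.1638408 , -0.58367233]]), 't': array([ 0.06438301, -0.20121695,  1.41984239])}
top {'fx': 538.8097544811945, 'fy': 538.8097544811945, 'cx': 322.2272651307748, 'cy': 224.62419217795957, 'k1': -0.14486332400663204, 'R': array([[ 0.01541081, -0.99982581, -0.0105293 ],
       [-0.98074508, -0.01306467, -0.19485481],
       [ 0.1946833 ,  0.01332943, -0.98077558]]), 't': array([0.02985819, 0.6024462 , 0.82970023])}
{'fx': 380.5658290763008, 'fy': 380.5658290763008, 'cx': 320.90487945617826, 'cy': 241.69182811173593, 'k1': -0.010133471957468235, 'R': array([[ 0.30551406,  0.95218119, -0.00348568],
       [ 0.92238661, -0.29504161,  0.24930581],
       [ 0.23635588, -0.07938158, -0.96841854]]), 't': array([-0.62375316, -0.0295595 ,  0.39087008])}
```

View pics/scene0.png

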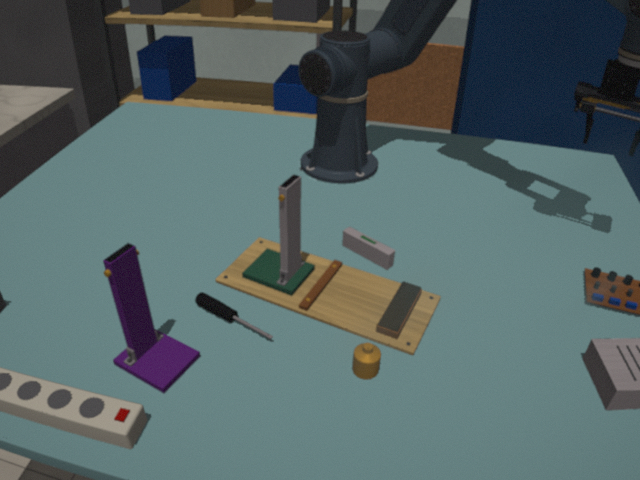

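View pics/top0.png

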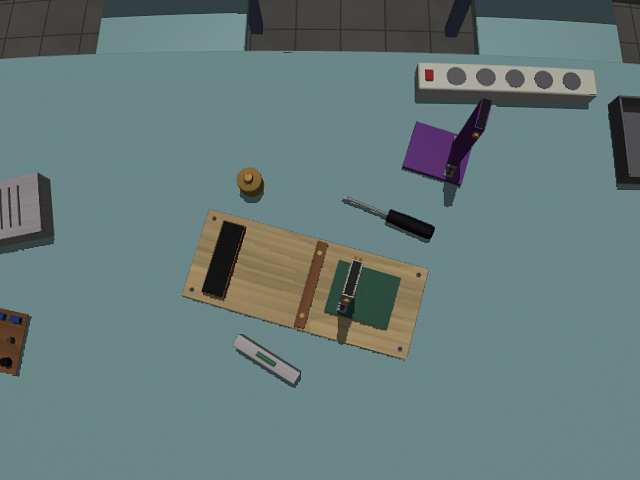

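The scene view shows the green stand on the cradle at about (280,240), with the batten at (322,285) and the rest at (400,310). The purple decoy is at (150,330). The top view shows the board spanning (185–427, 210–357), the batten at (312,285) and the foot at (363,295). The level at (267,360), bob at (250,182) and driver at (390,215) are all off the board.

```bash
cat > h.py <<'E'
import numpy as np, cv2
from rig import robot
def cast(n,px,z,m=None):
    m=m or robot.camera_model(n)
    p=np.asarray(px,float).reshape(-1,1,2)
    K=np.array([[m["fx"],0,m["cx"]],[0,m["fy"],m["cy"]],[0,0,1]])
    u=cv2.undistortPoints(p,K,np.array([m["k1"],0,0,0,0.]))[:,0]
    d=np.c_[u,np.ones(len(u))]@m["R"]; c=-m["R"].T@m["t"]
    return c+d*((z-c[2])/d[:,2])[:,None]
def biggest(mask):
    mask=cv2.morphologyEx(mask,cv2.MORPH_OPEN,np.ones((3,3)))
    cs=cv2.findContours(mask,cv2.RETR_EXTERNAL,cv2.CHAIN_APPROX_NONE)[0]
    return max(cs,key=cv2.contourArea).reshape(-1,2)
def rect(n,pts,z):
    w=cast(n,pts,z)[:,:2].astype(np.float32)*1000
    return cv2.minAreaRect(cv2.convexHull(w)), w
E
python3 - <<'E'
from h import *
im=cv2.imread("pics/top0.png"); hsv=cv2.cvtColor(im,cv2.COLOR_BGR2HSV)
for p in [(255,260),(365,300),(316,265),(100,300),(224,260),(352,270),(390,330)]: print(p,hsv[p[1],p[0]])
M=np.zeros(im.shape[:2],np.uint8); M[195:370,170:440]=255
wood=cv2.inRange(hsv,(8,40,60),(28,255,255))&M
r,w=rect("top",biggest(wood),.009); print("board",r,cv2.boxPoints(r))
g=cv2.inRange(hsv,(60,90,20),(85,255,110))&M
r,w=rect("top",biggest(g),.021); print("foot",r,cv2.boxPoints(r))
b=cv2.inRange(hsv,(0,90,30),(12,255,120))&M; b[:,:290]=0;b[:,335:]=0
r,w=rect("top",biggest(b),.018); print("batten",r,cv2.boxPoints(r))
cv2.imwrite("pics/m.png",np.hstack([wood,g,b])[190:380])
E
```

```text
(255, 260) [ 19  98 149]
(365, 300) [ 75 107  76]
(316, 265) [ 12 148 100]
(100, 300) [ 92  57 135]
(224, 260) [ 0  0 18]
(352, 270) [120  14  36]
(390, 330) [ 19  96 157]
board ((510.5680847167969, 68.05979919433594), (398.8018493652344, 159.99905395507812), 75.1820297241211) [[ 382.23248 -104.2499 ]
 [ 536.9105  -145.1695 ]
 [ 638.9037   240.3695 ]
 [ 484.22565  281.2891 ]]
foot ((486.921875, -47.65691375732422), (72.90113830566406, 89.11229705810547), 74.15917205810547) [[ 4.3410803e+02 -7.0560913e+01]
 [ 5.1983618e+02 -9.4885529e+01]
 [ 5.3973572e+02 -2.4752914e+01]
 [ 4.5400757e+02 -4.2829895e-01]]
batten ((464.9145202636719, 72.580078125), (6.70550537109375, 6.769255638122559), 0.9645193219184875) [[461.50528   75.90779 ]
 [461.61923   69.139496]
 [468.32376   69.252365]
 [468.2098    76.02066 ]]
```

```bash
cat >> h.py <<'E'
from scipy.spatial.transform import Rotation as Rn
A=np.radians(75.18); EX=np.array([np.cos(A),np.sin(A),0]); EY=np.array([-np.sin(A),np.cos(A),0]); EZ=np.array([0,0,1.])
O=np.array([505.45,48.72,0]); C=np.array([EX,EY,EZ])
def here():
    o=robot.get_obs(); R=Rn.from_quat(o["tool_rot"]).as_matrix()
    p=C@(o["position"]*1000-O)
    print("t %.2f cradle pos"%o["time"],p.round(1),"F(cradle)",(C@o["ft_force"]).round(2),"grip %.3f"%o["grip_width"])
    print("tool axes in cradle (columns x,y,z):\n",(C@R).round(3),"q",o["q"].round(2))
    return p,C@R
def shift(*t):
    p,T=here(); print("tool shift to",t,":",(T.T@(np.array(t)-p)).round(1))
E
python3 - <<'E'
from h import *
shift(-150,-6,120)
E
```

```text
t 0.10 cradle pos [447.1 443.8 221.7] F(cradle) [ 0.06 -0.31  0.08] grip 0.087
tool axes in cradle (columns x,y,z):
 [[-0.002  0.999 -0.052]
 [ 0.    -0.052 -0.999]
 [-1.    -0.002 -0.   ]] q [ 1.08  0.53  1.43 -0.    1.18 -0.18]
tool shift to (-150, -6, 120) : [ 102.6 -572.7  480.3]
```

Request:
carry_out(commands=[[[0.3, -40, 0, 0, 0], [0.3, -30, 0, 0, 0], [0.3, 0, -31.8, 26.7, 0], [0.3, 0, -31.8, 26.7, 0], [0.3, 0, -31.8, 26.7, 0], [0.3, 0, -31.8, 26.7, 0], [0.3, 0, -31.8, 26.7, 0], [0.3, 0, -31.8, 26.7, 0]]])

```text
time: 0.77
position: [0.284, 0.365, 0.2906]
tool_rot: [0.103, 0.7, -0.106, 0.699]
ft_force: [2.0, 0.1, -0.2]
grip_width: 0.0417
```

Request:
carry_out(commands=[[[0.3, 0, -31.8, 26.7, 0], [0.3, 0, -31.8, 26.7, 0], [0.3, 0, -31.8, 26.7, 0], [0.3, 0, -31.8, 26.7, 0], [0.3, 0, -31.8, 26.7, 0], [0.3, 0, -31.8, 26.7, 0], [0.3, 0, -31.8, 26.7, 0], [0.3, 0, -31.8, 26.7, 0]]])

```text
time: 1.43
position: [0.4091, 0.056, 0.2905]
tool_rot: [0.102, 0.701, -0.105, 0.698]
ft_force: [1.6, 0.7, -0.3]
grip_width: 0.0261
```

Run:
```python
from h import *
shift(-150,-6,120)
```

```text
t 1.43 cradle pos [-17.7  95.  290.5] F(cradle) [ 1.11 -1.33 -0.25] grip 0.026
tool axes in cradle (columns x,y,z):
 [[-0.004  0.999 -0.035]
 [ 0.003 -0.035 -0.999]
 [-1.    -0.004 -0.003]] q [-0.13  0.14  1.83 -0.    1.17 -1.41]
tool shift to (-150, -6, 120) : [ 170.8 -128.   106.1]
```

Request:
carry_out(commands=[[[0.3, 0, -30, 21.2, 0], [0.3, 0, -30, 21.2, 0], [0.3, 0, -30, 21.2, 0], [0.3, 0, -30, 21.2, 0], [0.3, 0, -30, 21.2, 0], [0.3, 0, 0, 0, 7.1], [0.3, 0, 0, 0, 7.1], [0.3, 0, 0, 0, 7.1]]])

```text
time: 2.1
position: [0.4702, -0.1389, 0.2888]
tool_rot: [0.233, 0.667, -0.238, 0.666]
ft_force: [-0.2, -0.3, 1.2]
grip_width: 0.0259
```

Request:
carry_out(commands=[[[0.3, 20, 0, 0, 7.1], [0.3, 20, 0, 0, 7.1], [0.3, 20, 0, 0, 7.1], [0.3, 20, 0, 0, 7.1], [0.3, 20, 0, 0, 7.1], [0.3, 20, 0, 0, 7.1], [0.3, 20, 0, 0, 7.1], [0.3, 20, 0, 0, 7.1]]])

```text
time: 2.77
position: [0.4727, -0.1431, 0.1254]
tool_rot: [-0.525, -0.469, 0.527, -0.477]
ft_force: [0.8, -0.1, 0.5]
grip_width: 0.0262
```

Run:
```python
from h import *
shift(-160,-6,15)
```

```text
t 2.77 cradle pos [-193.8  -17.4  125.4] F(cradle) [ 0.1  -0.81  0.53] grip 0.026
tool axes in cradle (columns x,y,z):
 [[-0.008  0.152 -0.988]
 [-0.008 -0.988 -0.152]
 [-1.     0.006  0.009]] q [-0.52  0.5   1.86 -0.01  0.77 -0.4 ]
tool shift to (-160, -6, 15) : [110.   -6.8 -36.2]
```

Request:
carry_out(commands=[[[0.3, 30, -7, -6, 4.4], [0.3, 30, 0, -6, 4.4], [0.3, 20, 0, -6, 0], [0.3, 15, 0, -6, 0], [0.3, 8, 0, -4, 0], [0.3, 0, 0, 0, 0]]])

```text
time: 3.27
position: [0.4701, -0.1148, 0.0132]
tool_rot: [-0.562, -0.425, 0.566, -0.429]
ft_force: [-1.2, -0.0, 0.8]
grip_width: 0.0261
```

Run:
```python
from h import *
shift(-155,-6,15)
```

```text
t 3.27 cradle pos [-167.1   -7.6   13.2] F(cradle) [-0.31  1.12  0.8 ] grip 0.026
tool axes in cradle (columns x,y,z):
 [[-0.007 -0.016 -1.   ]
 [-0.001 -1.     0.016]
 [-1.     0.001  0.007]] q [-0.47  0.72  1.93 -0.01  0.49 -0.18]
tool shift to (-155, -6, 15) : [ -1.9  -1.8 -12.1]
```

Request:
carry_out(commands=[[[0.3, -1, -1, -4, -0.9], [0.3, 0, 0, -5, 0], [0.3, 0, 0, -5, 0], [0.3, 0, 0, -5, 0], [0.3, 0, 0, -5, 0], [0.3, 0, 0, -5, 0], [0.3, 0, 0, -5, 0], [0.3, 0, 0, -5, 0]]])

```text
time: 3.93
position: [0.483, -0.0764, 0.0182]
tool_rot: [-0.559, -0.427, 0.56, -0.437]
ft_force: [-0.7, -2.7, -2.3]
grip_width: 0.0264
```

Run:
```python
from h import *
shift(-120,-6,15)
```

```text
t 3.93 cradle pos [-126.7  -10.3   18.2] F(cradle) [-2.74  0.01 -2.31] grip 0.026
tool axes in cradle (columns x,y,z):
 [[-0.01   0.002 -1.   ]
 [-0.01  -1.    -0.002]
 [-1.     0.01   0.01 ]] q [-0.38  0.71  1.92 -0.02  0.5  -0.11]
tool shift to (-120, -6, 15) : [ 3.1 -4.3 -6.8]
```

Request:
carry_out(commands=[[[0.3, 2, -1, -2, 0], [0.3, 2, -1, -2, 0], [0.3, 1, -1, -2, 0], [0.3, 0, 0, -1.5, 0], [0.3, 0, 0, -1.5, 0]]])

```text
time: 4.35
position: [0.4842, -0.0705, 0.0145]
tool_rot: [-0.557, -0.426, 0.56, -0.442]
ft_force: [-5.1, -12.2, 1.7]
grip_width: 0.0263
```

```bash
cat > foot.py <<'E'
from h import *
import sys
im=robot.camera("top")[:,:,::-1].copy(); cv2.imwrite("pics/%s.png"%sys.argv[1],im)
hsv=cv2.cvtColor(im,cv2.COLOR_BGR2HSV)
M=np.zeros(im.shape[:2],np.uint8); M[195:370,170:440]=255
g=cv2.inRange(hsv,(60,90,20),(85,255,110))&M
r,w=rect("top",biggest(g),.021); b=cv2.boxPoints(r)
print("foot",r[1:],"corners in cradle\n",((np.c_[b,[0]*4]-O)@C.T)[:,:2].round(1))
E
python3 - <<'E'
from h import *
shift(-120,-6,15)
E
python3 foot.py top1
```

```text
t 4.35 cradle pos [-120.7   -9.9   14.5] F(cradle) [-13.06   1.81   1.68] grip 0.026
tool axes in cradle (columns x,y,z):
 [[-0.017  0.009 -1.   ]
 [-0.016 -1.    -0.009]
 [-1.     0.016  0.017]] q [-0.36  0.71  1.93 -0.03  0.48 -0.09]
tool shift to (-120, -6, 15) : [-0.6 -3.9 -0.7]Traceback (most recent call last):
  File "foot.py", line 7, in <module>
    r,w=rect("top",biggest(g),.021); b=cv2.boxPoints(r)
                   ~~~~~~~^^^
  File "h.py", line 13, in biggest
    return max(cs,key=cv2.contourArea).reshape(-1,2)
           ~~~^^^^^^^^^^^^^^^^^^^^^^^^
ValueError: max() iterable argument is empty
```

Request:
carry_out(commands=[[[0.3, 0, 0, -0.5, 0], [0.3, 0, 0, 0, 0], [0.3, 0, 0, 10, 0], [0.2, -10, 0, 5, 0], [0.2, -37, -1, 0, 0.5], [0.2, -37, -1, 0, 0], [0.2, -37, 0, 0, 0], [0.2, -37, 0, 0, 0]]])

```text
time: 5.07
position: [0.4689, -0.0801, 0.1705]
tool_rot: [-0.556, -0.431, 0.567, -0.429]
ft_force: [0.6, 0.4, -0.2]
grip_width: 0.0177
```

Run:
```python
from h import *
shift(-60,-8,174)
cv2.imwrite("pics/s2.png",robot.camera("scene")[120:380,100:520,::-1])
```

```text
t 5.07 cradle pos [-133.9    2.4  170.5] F(cradle) [ 0.54 -0.45 -0.17] grip 0.018
tool axes in cradle (columns x,y,z):
 [[-0.01  -0.006 -1.   ]
 [ 0.012 -1.     0.006]
 [-1.    -0.012  0.01 ]] q [-0.4   0.41  1.84 -0.01  0.89 -0.12]
tool shift to (-60, -8, 174) : [ -4.3   9.9 -73.9]
```

View pics/s2.png

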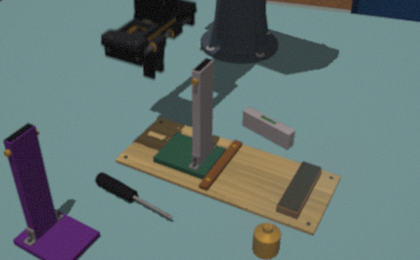

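The stand is upright with its heel edge at the batten (crop about (215,165)), and the gripper is clear at (150,45). Next I move up to the mast.

Request:
carry_out(commands=[[[0.2, -4, 5, -15, 0], [0.2, 0, 5, -15, 0], [0.2, 0, 0, -15, 0], [0.2, 0, 0, -12, 0], [0.2, 0, 0, -10, 0], [0.2, 0, 0, -7, 0], [0.2, 0, 0, -4, 0], [0.2, 0, 0, -3, 0]]])

```text
time: 5.78
position: [0.5055, -0.0039, 0.1888]
tool_rot: [0.563, 0.422, -0.562, 0.435]
ft_force: [0.1, -0.3, -0.4]
grip_width: 0.0178
```

```bash
cat > st.py <<'E'
from h import *
here()
E
python3 st.py; python3 foot.py top2
```

```text
t 5.78 cradle pos [-50.8 -13.5 188.8] F(cradle) [-0.27 -0.21 -0.36] grip 0.018
tool axes in cradle (columns x,y,z):
 [[-0.009 -0.01  -1.   ]
 [-0.015 -1.     0.01 ]
 [-1.     0.015  0.009]] q [-0.22  0.41  1.77 -0.01  0.94  0.05]
foot ((13.38221549987793, 10.0642728805542), 0.1841316968202591) corners in cradle
 [[-101.3   36. ]
 [-111.    33.4]
 [-107.6   20.5]
 [ -97.8   23.1]]
```

```bash
cat > plan.py <<'E'
import numpy as np
def hx(t): return -9*np.tan(t) if t<np.arccos(.75) else -12*np.sin(t)
def mast(deg,s):
    t=np.radians(deg); return np.array([hx(t)-36*np.cos(t)+s*np.sin(t)-9.5, 9+36*np.sin(t)+s*np.cos(t)])
def ledge(deg,a):
    t=np.radians(deg); return np.array([hx(t)-(36+a)*np.cos(t)+12*np.sin(t)+9.5, 9+(36+a)*np.sin(t)+12*np.cos(t)])
def tilt_m(x,z):   # tilt if the tip's +x corner is on the mast
    d=np.arange(0,90,.1); best=[]
    for g in d:
        t=np.radians(g); px=x+9.5-hx(t); pz=z-9
        best.append(px*np.cos(t)-pz*np.sin(t)+36)
    i=np.argmin(np.abs(best)); t=np.radians(d[i]); return d[i], (x+9.5-hx(t))*np.sin(t)+(z-9)*np.cos(t)
def tilt_l(x,z):   # tilt if the tip's -x corner is on the ledge, and a
    d=np.arange(0,91,.1); f=[(x-9.5-hx(np.radians(g)))*np.sin(np.radians(g))+(z-9)*np.cos(np.radians(g))-12 for g in d]
    i=np.argmin(np.abs(f)); t=np.radians(d[i]); return d[i], -((x-9.5-hx(t))*np.cos(t)-(z-9)*np.sin(t))-36
E
python3 - <<'E'
from plan import *
th=np.arange(0,56,4); S=np.interp(th,[0,20,40,52],[168,150,70,34])
p=[mast(a,b) for a,b in zip(th,S)]
for a,s,q,d in zip(th,S,p,np.diff(p,axis=0,prepend=[p[0]])): print("M",a,s.round(),q.round(1),d.round(1))
th=np.arange(48,92,4); S=np.interp(th,[48,90],[17,50])
p=[ledge(a,b) for a,b in zip(th,S)]
for a,s,q,d in zip(th,S,p,np.diff(p,axis=0,prepend=[p[0]])): print("L",a,s.round(),q.round(1),d.round(1))
E
```

```text
M 0 168.0 [-45.5 177. ] [0. 0.]
M 4 164.0 [-34.6 175.5] [10.9 -1.5]
M 8 161.0 [-24.  173.2] [10.5 -2.3]
M 12 157.0 [-13.9 170.2] [10.1 -3. ]
M 16 154.0 [ -4.3 166.6] [ 9.6 -3.7]
M 20 150.0 [  4.7 162.3] [ 9.  -4.3]
M 24 134.0 [  8.1 146.1] [  3.4 -16.2]
M 28 118.0 [  9.3 130.1] [  1.2 -16. ]
M 32 102.0 [  8.4 114.6] [ -0.9 -15.5]
M 36 86.0 [ 5.4 99.7] [ -3.  -14.8]
M 40 70.0 [ 0.4 85.8] [ -5. -14.]
M 44 58.0 [-3.4 75.7] [ -3.8 -10. ]
M 48 46.0 [-8.3 66.5] [-4.9 -9.2]
M 52 34.0 [-14.3  58.3] [-6.  -8.2]
L 48 17.0 [-26.   56.4] [0. 0.]
L 52 20.0 [-25.1  60.6] [0.9 4.2]
L 56 23.0 [-23.7  64.9] [1.4 4.2]
L 60 26.0 [-21.7  69.1] [1.9 4.2]
L 64 30.0 [-19.2  73.2] [2.5 4.1]
L 68 33.0 [-16.2  77.2] [3. 4.]
L 72 36.0 [-12.7  81. ] [3.5 3.8]
L 76 39.0 [-8.6 84.7] [4.1 3.6]
L 80 42.0 [-4.1 88. ] [4.6 3.4]
L 84 45.0 [ 1.  91.1] [5.1 3.1]
L 88 48.0 [ 6.6 93.8] [5.6 2.7]
```

Request:
carry_out(commands=[[[0.2, 6, -3, 0, 0], [0.2, 6, -2, 0, 0], [0.2, 1, 0, -3, 0], [0.2, 1, 0, -3, 0], [0.2, 1, 0, -4, 0], [0.2, 1, 0, -5, 0], [0.2, 1.5, 0, -5, 0], [0.2, 1.5, 0, -5, 0]]])

```text
time: 6.5
position: [0.5066, 0.0198, 0.1671]
tool_rot: [-0.562, -0.422, 0.564, -0.434]
ft_force: [-0.1, -1.6, 1.3]
grip_width: 0.0174
```

```bash
cat > st.py <<'E'
from h import *
from plan import *
p,_=here(); print("tilt,s mast",tilt_m(p[0],p[2]),"tilt,a ledge",tilt_l(p[0],p[2]))
E
python3 st.py
```

```text
t 6.50 cradle pos [-27.7  -8.6 167.1] F(cradle) [-1.55 -0.25  1.34] grip 0.017
tool axes in cradle (columns x,y,z):
 [[-0.013 -0.012 -1.   ]
 [-0.013 -1.     0.012]
 [-1.     0.013  0.013]] q [-0.17  0.45  1.79 -0.02  0.89  0.11]
tilt,s mast (np.float64(6.9), np.float64(154.89468671026708)) tilt,a ledge (np.float64(76.5), np.float64(123.67397504886208))
```

Request:
carry_out(commands=[[[0.2, 0, 0, -4, 0], [0.2, 0, 0, -4.5, 0], [0.2, 0, 0, -4.5, 0], [0.2, 0, 0, -4.5, 0], [0.2, 0.5, 0, -4.5, 0], [0.2, 0.5, 0, -4.5, 0], [0.2, 1, 0, -4.5, 0], [0.2, 1, 0, -4.5, 0]]])

```text
time: 7.17
position: [0.5175, 0.059, 0.1638]
tool_rot: [-0.562, -0.422, 0.563, -0.435]
ft_force: [-0.3, -1.4, 1.2]
grip_width: 0.0175
```

```bash
python3 st.py
```

```text
t 7.17 cradle pos [ 13.   -9.  163.8] F(cradle) [-1.4  -0.09  1.2 ] grip 0.017
tool axes in cradle (columns x,y,z):
 [[-0.012 -0.011 -1.   ]
 [-0.013 -1.     0.011]
 [-1.     0.013  0.012]] q [-0.09  0.47  1.76 -0.02  0.9   0.19]
tilt,s mast (np.float64(22.900000000000002), np.float64(152.8440090982036)) tilt,a ledge (np.float64(90.9), np.float64(119.02366595032228))
```

Request:
carry_out(commands=[[[0.2, 6, 0, -1, 0], [0.2, 7, 0, 0, 0], [0.2, 7, 0, 0, 0], [0.2, 7, 0, 0, 0], [0.2, 6.5, 0, 0.8, 0], [0.2, 6.5, 0, 0.8, 0], [0.2, 6.5, 0, 0.8, 0], [0.2, 5, 0, 0.8, 0]]])

```text
time: 7.83
position: [0.5183, 0.0568, 0.1071]
tool_rot: [0.563, 0.422, -0.562, 0.435]
ft_force: [-0.4, 0.1, 3.9]
grip_width: 0.0172
```

```bash
python3 st.py
```

```text
t 7.83 cradle pos [ 11.1 -10.4 107.1] F(cradle) [-0.03  0.44  3.89] grip 0.017
tool axes in cradle (columns x,y,z):
 [[-0.011 -0.011 -1.   ]
 [-0.015 -1.     0.011]
 [-1.     0.015  0.011]] q [-0.1   0.56  1.8  -0.02  0.76  0.19]
tilt,s mast (np.float64(36.2), np.float64(95.21584304797331)) tilt,a ledge (np.float64(90.9), np.float64(62.28985781193168))
```

Request:
carry_out(commands=[[[0.2, 4, 0, 0.5, 0], [0.2, 4, 0, 1, 0], [0.2, 4, 0, 1.5, 0], [0.2, 4, 0, 1.5, 0], [0.2, 4, 0, 1.5, 0], [0.2, 3.5, 0, 1.5, 0], [0.2, 2, 0, 1, 0], [0.2, 0, 0, 0, 0]]])

```text
time: 8.5
position: [0.5162, 0.047, 0.0781]
tool_rot: [0.563, 0.422, -0.563, 0.434]
ft_force: [0.7, -0.7, 2.4]
grip_width: 0.0176
```

```bash
python3 st.py;  python3 - <<'E'
from h import *
cv2.imwrite("pics/s3.png",cv2.resize(robot.camera("scene")[160:360,200:460,::-1],None,fx=2.5,fy=2.5))
E
```

```text
t 8.50 cradle pos [  1.  -10.8  78.1] F(cradle) [-0.45 -0.85  2.39] grip 0.018
tool axes in cradle (columns x,y,z):
 [[-0.01  -0.012 -1.   ]
 [-0.014 -1.     0.012]
 [-1.     0.014  0.01 ]] q [-0.12  0.61  1.83 -0.02  0.69  0.17]
tilt,s mast (np.float64(45.6), np.float64(62.00879713761198)) tilt,a ledge (np.float64(82.9), np.float64(32.14585869683607))
```

View pics/s3.png

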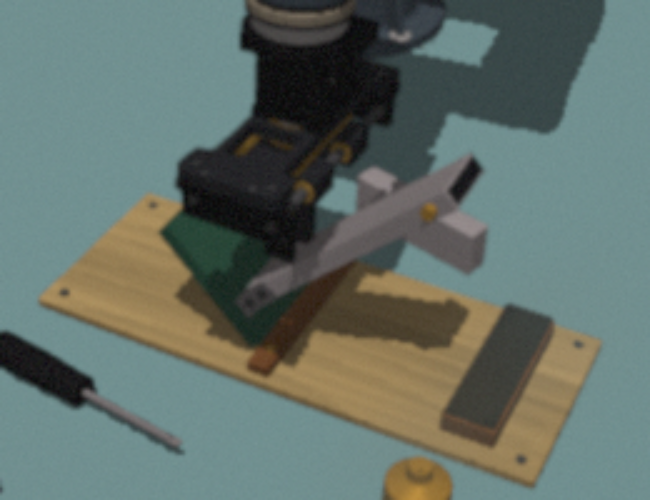

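The picture shows the stand leaning about 45°, its heel at the batten (crop (260,350)), the fingers on the mast and the mast end at (465,175).

Request:
carry_out(commands=[[[0.2, 2.5, 0, 2, 0], [0.2, 2.5, 0, 2.2, 0], [0.2, 2.5, 0, 2.2, 0], [0.2, 2.5, 0, 2.2, 0], [0.2, 2.5, 0, 2.2, 0], [0.2, 2.5, 0, 2.2, 0], [0.2, 2, 0, 2, 0], [0.2, 0, 0, 0, 0]]])

```text
time: 9.22
position: [0.5132, 0.0302, 0.0615]
tool_rot: [0.564, 0.421, -0.562, 0.436]
ft_force: [-0.6, -0.3, 4.6]
grip_width: 0.0176
```

```bash
python3 st.py;  python3 - <<'E'
from h import *
print(C@(cast("scene",[(386,230)],.177)[0]*1000-O), "expected x 123")
cv2.imwrite("pics/s4.png",cv2.resize(robot.camera("scene")[160:360,200:460,::-1],None,fx=2.5,fy=2.5))
E
```

```text
t 9.22 cradle pos [-15.9 -12.3  61.5] F(cradle) [-0.39  0.47  4.63] grip 0.018
tool axes in cradle (columns x,y,z):
 [[-0.011 -0.011 -1.   ]
 [-0.018 -1.     0.011]
 [-1.     0.018  0.011]] q [-0.15  0.64  1.85 -0.02  0.64  0.14]
tilt,s mast (np.float64(45.7), np.float64(38.200621763043884)) tilt,a ledge (np.float64(61.5), np.float64(17.199536805477507))
[124.92243451  -7.02105279 177.        ] expected x 123
```

Run:
```python
from plan import *
th=np.arange(46,72,2); p=[mast(a,15+19*np.sin(np.radians(a))) for a in th]
for a,q,d in zip(th,p,np.diff(p,axis=0,prepend=[p[0]])): print(a,q.round(1),d.round(1),np.round(tilt_l(*q),1))
```

```text
46 [-22.5  54.8] [0. 0.] [49.9 13.8]
48 [-20.9  55.2] [1.7 0.4] [52.  13.3]
50 [-19.2  55.6] [1.7 0.3] [54.  12.8]
52 [-17.5  55.8] [1.7 0.2] [56.1 12.4]
54 [-15.8  56. ] [1.7 0.2] [58.1 11.9]
56 [-14.1  56. ] [1.7 0.1] [60.1 11.4]
58 [-12.4  56. ] [ 1.7 -0. ] [62.2 10.8]
60 [-10.7  55.9] [ 1.7 -0.1] [64.2 10.3]
62 [-8.9 55.7] [ 1.7 -0.2] [66.2  9.7]
64 [-7.2 55.4] [ 1.7 -0.3] [68.3  9.2]
66 [-5.5 55. ] [ 1.7 -0.4] [70.3  8.6]
68 [-3.9 54.6] [ 1.7 -0.5] [72.3  8. ]
70 [-2.2 54.1] [ 1.7 -0.5] [74.4  7.4]
```

Request:
carry_out(commands=[[[0.2, 2, 0, 2, 0], [0.2, 2, 0, 2, 0], [0.2, 1.5, 0, 1.5, 0], [0.2, 0, 0, 0, 0]]])

```text
time: 9.6
position: [0.5122, 0.0238, 0.0564]
tool_rot: [0.564, 0.42, -0.561, 0.436]
ft_force: [-1.1, -1.1, 5.5]
grip_width: 0.0174
```

```bash
python3 st.py
```

```text
t 9.60 cradle pos [-22.4 -12.9  56.4] F(cradle) [-1.31  0.75  5.53] grip 0.017
tool axes in cradle (columns x,y,z):
 [[-0.011 -0.011 -1.   ]
 [-0.02  -1.     0.011]
 [-1.     0.02   0.011]] q [-0.16  0.64  1.86 -0.02  0.62  0.12]
tilt,s mast (np.float64(43.6), np.float64(31.181747199995716)) tilt,a ledge (np.float64(51.400000000000006), np.float64(15.075918037828956))
```

Request:
carry_out(commands=[[[0.2, 0, 0, -1.5, 0], [0.2, 0, 0, -1.5, 0], [0.2, 0, 0, -1.5, 0], [0.2, 0, 0, -1.3, 0], [0.2, 0, 0, -1, 0], [0.2, 0, 0, -1, 0], [0.2, 0, 0, -1, 0], [0.2, 0, 0, 0, 0]]])

```text
time: 10.27
position: [0.5139, 0.0303, 0.0566]
tool_rot: [0.563, 0.42, -0.562, 0.437]
ft_force: [0.4, -0.7, 3.9]
grip_width: 0.0175
```

```bash
python3 st.py
```

```text
t 10.27 cradle pos [-15.7 -12.9  56.6] F(cradle) [-0.62 -0.53  3.87] grip 0.017
tool axes in cradle (columns x,y,z):
 [[-0.013 -0.01  -1.   ]
 [-0.02  -1.     0.01 ]
 [-1.     0.02   0.013]] q [-0.15  0.65  1.85 -0.03  0.63  0.14]
tilt,s mast (np.float64(53.1), np.float64(31.29010398683866)) tilt,a ledge (np.float64(58.6), np.float64(12.39832968250218))
```

Request:
carry_out(commands=[[[0.2, 0, 0, -0.8, 0], [0.2, 0, 0, -0.8, 0], [0.2, 0, 0, -0.8, 0], [0.2, 0, 0, -0.8, 0], [0.2, 0, 0, -0.8, 0], [0.2, 0, 0, -0.8, 0], [0.2, 0, 0, 0, 0], [0.2, 0, 0, 0, 0]]])

```text
time: 10.93
position: [0.5153, 0.0366, 0.0553]
tool_rot: [0.563, 0.421, -0.562, 0.436]
ft_force: [0.4, -0.0, 2.3]
grip_width: 0.0174
```

```bash
python3 st.py
```

```text
t 10.93 cradle pos [ -9.2 -12.7  55.3] F(cradle) [ 0.08 -0.44  2.35] grip 0.017
tool axes in cradle (columns x,y,z):
 [[-0.012 -0.01  -1.   ]
 [-0.019 -1.     0.01 ]
 [-1.     0.019  0.012]] q [-0.14  0.65  1.85 -0.02  0.63  0.15]
tilt,s mast (np.float64(62.6), np.float64(31.054472621736167)) tilt,a ledge (np.float64(65.7), np.float64(9.333552444372401))
```

Run:
```python
from plan import *
th=np.r_[66:93:2]; S=np.interp(th,[66,74],[10,40])
p=[ledge(a,s) for a,s in zip(th,S)]
for a,s,q,d in zip(th,S,p,np.diff(p,axis=0,prepend=[p[0]])): print(a,s,q.round(1),d.round(1))
```

```text
66 10.0 [-9.2 55.9] [0. 0.]
68 17.5 [-10.5  63.1] [-1.3  7.2]
70 25.0 [-11.4  70.4] [-0.8  7.3]
72 32.5 [-11.7  77.9] [-0.3  7.4]
74 40.0 [-11.4  85.4] [0.2 7.5]
76 40.0 [-8.9 85.6] [2.6 0.3]
78 40.0 [-6.3 85.8] [2.6 0.2]
80 40.0 [-3.7 85.9] [2.6 0.1]
82 40.0 [-1.1 85.9] [2.6 0. ]
84 40.0 [ 1.6 85.8] [ 2.6 -0.1]
86 40.0 [ 4.2 85.7] [ 2.6 -0.2]
88 40.0 [ 6.8 85.4] [ 2.6 -0.3]
90 40.0 [ 9.5 85. ] [ 2.7 -0.4]
92 40.0 [12.2 84.5] [ 2.7 -0.5]
```

Request:
carry_out(commands=[[[0.2, -1, 0, 0, 0], [0.2, -2, 0, 0, 0], [0.2, -3, 0, 0, 0], [0.2, -3, 0, 0, 0], [0.2, -2, 0, 0, 0], [0.2, 0, 0, 0, 0]]])

```text
time: 11.43
position: [0.5141, 0.0377, 0.0664]
tool_rot: [0.563, 0.421, -0.562, 0.435]
ft_force: [-0.1, 1.2, -1.5]
grip_width: 0.0172
```

```bash
python3 st.py
```

```text
t 11.43 cradle pos [ -8.5 -11.2  66.4] F(cradle) [ 1.18  0.38 -1.49] grip 0.017
tool axes in cradle (columns x,y,z):
 [[-0.011 -0.011 -1.   ]
 [-0.016 -1.     0.011]
 [-1.     0.016  0.011]] q [-0.14  0.63  1.84 -0.02  0.66  0.15]
tilt,s mast (np.float64(48.0), np.float64(45.82795816457818)) tilt,a ledge (np.float64(71.5), np.float64(20.548603817637968))
```

Request:
carry_out(commands=[[[0.2, -1.5, 0, 0, 0], [0.2, -2, 0, 0, 0], [0.2, -2, 0, 0, 0], [0.2, -2, 0, 0, 0], [0.2, -2, 0, 0, 0], [0.2, -2, 0, 0, 0], [0.2, 0, 0, 0, 0]]])

```text
time: 12.02
position: [0.5137, 0.0382, 0.0793]
tool_rot: [0.563, 0.421, -0.562, 0.435]
ft_force: [-0.8, 1.4, 0.5]
grip_width: 0.0173
```

```bash
python3 st.py;  python3 - <<'E'
from h import *
cv2.imwrite("pics/s5.png",cv2.resize(robot.camera("scene")[160:360,200:460,::-1],None,fx=2.5,fy=2.5))
E
```

```text
t 12.02 cradle pos [ -8.1 -10.6  79.3] F(cradle) [1.11 1.12 0.53] grip 0.017
tool axes in cradle (columns x,y,z):
 [[-0.01  -0.011 -1.   ]
 [-0.016 -1.     0.011]
 [-1.     0.016  0.01 ]] q [-0.14  0.6   1.84 -0.02  0.69  0.15]
tilt,s mast (np.float64(37.300000000000004), np.float64(60.932081444121955)) tilt,a ledge (np.float64(75.3), np.float64(33.52156933139834))
```

View pics/s5.png

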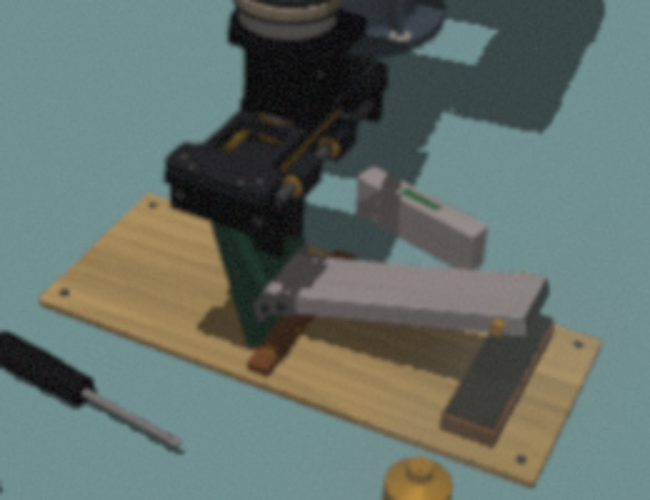

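The stand now leans back about 75°. Its foot is against the batten, the finger is on the ledge, and the mast end (crop (530,300)) is above the rest.

Request:
carry_out(commands=[[[0.2, 0, 0, -1, 0], [0.2, 0, 0, -1.2, 0], [0.2, 0, 0, -1.2, 0], [0.2, 0, 0, -1.2, 0], [0.2, 0, 0, -1.2, 0], [0.2, 0, 0, -1.2, 0], [0.2, 0, 0, -1.2, 0], [0.2, 0, 0, 0, 0]]])

```text
time: 12.73
position: [0.5162, 0.0473, 0.0795]
tool_rot: [0.563, 0.421, -0.562, 0.435]
ft_force: [0.5, 2.1, 1.2]
grip_width: 0.0171
```

```bash
python3 st.py
```

```text
t 12.73 cradle pos [  1.3 -10.8  79.5] F(cradle) [2.13 0.07 1.16] grip 0.017
tool axes in cradle (columns x,y,z):
 [[-0.01  -0.011 -1.   ]
 [-0.016 -1.     0.012]
 [-1.     0.016  0.01 ]] q [-0.12  0.61  1.83 -0.02  0.69  0.17]
tilt,s mast (np.float64(44.800000000000004), np.float64(63.60664345150498)) tilt,a ledge (np.float64(83.30000000000001), np.float64(33.569300423593205))
```

Request:
carry_out(commands=[[[0.2, 0, 0, -0.9, 0], [0.2, 0, 0, -1, 0], [0.2, 0, 0, -1, 0], [0.2, 0, 0, -1, 0], [0.2, 0, 0, -1, 0], [0.2, 0, 0, -0.8, 0], [0.2, 0, 0, -0.8, 0], [0.2, 0, 0, 0, 0]]])

```text
time: 13.4
position: [0.5181, 0.0543, 0.0789]
tool_rot: [0.563, 0.422, -0.562, 0.435]
ft_force: [-0.7, 1.2, 1.0]
grip_width: 0.0174
```

```bash
python3 st.py
```

```text
t 13.40 cradle pos [  8.6 -10.8  78.9] F(cradle) [0.98 1.03 1.04] grip 0.017
tool axes in cradle (columns x,y,z):
 [[-0.01  -0.011 -1.   ]
 [-0.016 -1.     0.011]
 [-1.     0.016  0.01 ]] q [-0.1   0.61  1.82 -0.02  0.69  0.18]
tilt,s mast (np.float64(50.0), np.float64(65.82808517056512)) tilt,a ledge (np.float64(89.30000000000001), np.float64(33.742961331668894))
```

Request:
carry_out(commands=[[[0.2, 0, 0, -0.8, 0], [0.2, 0, 0, -0.8, 0], [0.2, 0, 0, -0.8, 0], [0.2, 0, 0, -0.8, 0], [0.2, 0, 0, -0.8, 0], [0.2, 0, 0, -1, 0], [0.2, 0, 0, -1, 0], [0.2, 0, 0, 0, 0]]])

```text
time: 14.07
position: [0.5194, 0.0589, 0.0786]
tool_rot: [-0.562, -0.421, 0.563, -0.435]
ft_force: [0.3, 0.6, 1.0]
grip_width: 0.0176
```

```bash
python3 st.py
```

```text
t 14.07 cradle pos [ 13.4 -10.8  78.6] F(cradle) [ 0.68 -0.13  1.02] grip 0.018
tool axes in cradle (columns x,y,z):
 [[-0.013 -0.011 -1.   ]
 [-0.015 -1.     0.011]
 [-1.     0.015  0.013]] q [-0.09  0.61  1.82 -0.02  0.7   0.19]
tilt,s mast (np.float64(53.0), np.float64(67.86514897209813)) tilt,a ledge (np.float64(90.9), np.float64(33.876456700844145))
```

Request:
carry_out(commands=[[[0.2, 0, 0, -1, 0], [0.2, 0, 0, -1.5, 0], [0.2, 0, 0, -3, 0], [0.2, -5, 0, -4, 0], [0.2, -15, 0, 0, 0], [0.2, -30, 0, 0, 0], [0.2, -40, 0, 0, 0], [0.2, -40, 0, 0, 0]]])

```text
time: 14.73
position: [0.5147, 0.0725, 0.2051]
tool_rot: [-0.556, -0.427, 0.569, -0.43]
ft_force: [1.4, 0.4, -0.5]
grip_width: 0.0175
```

Request:
carry_out(commands=[[[0.2, -10, -38, 0, 0], [0.2, 0, -40, 0, 0], [0.2, 0, 0, 0, 0]]])

```text
time: 14.98
position: [0.4457, 0.0944, 0.2255]
tool_rot: [0.563, 0.421, -0.562, 0.435]
ft_force: [-1.7, 0.6, -1.3]
grip_width: 0.0175
```

```bash
python3 st.py
python3 - <<'E'
from h import *
cv2.imwrite("pics/s6.png",cv2.resize(robot.camera("scene")[160:400,180:460,::-1],None,fx=2.5,fy=2.5))
cv2.imwrite("pics/t6.png",cv2.resize(robot.camera("top")[170:400,170:450,::-1],None,fx=2.5,fy=2.5))
E
```

```text
t 14.98 cradle pos [ 28.8  69.4 225.5] F(cradle) [ 0.16  1.76 -1.33] grip 0.018
tool axes in cradle (columns x,y,z):
 [[-0.011 -0.011 -1.   ]
 [-0.016 -1.     0.012]
 [-1.     0.016  0.011]] q [-0.03  0.29  1.84 -0.02  0.99  0.25]
tilt,s mast (np.float64(20.3), np.float64(217.4947841376277)) tilt,a ledge (np.float64(90.9), np.float64(180.952063931093))
```

View pics/s6.png

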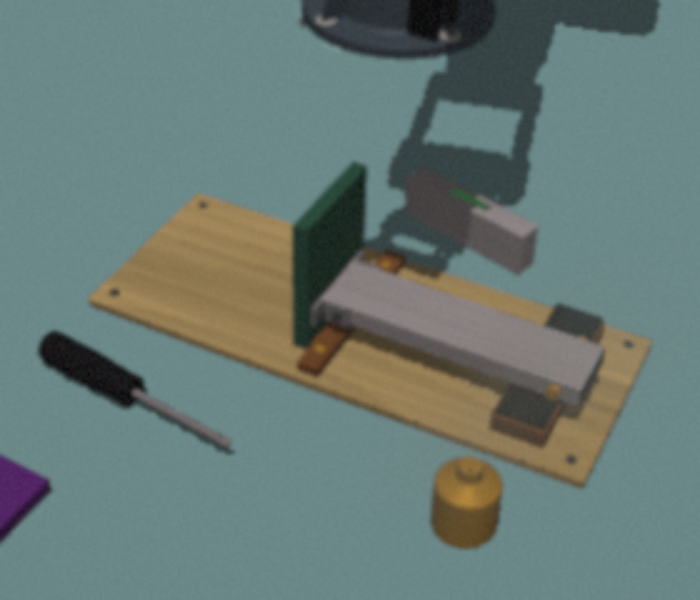

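View pics/t6.png

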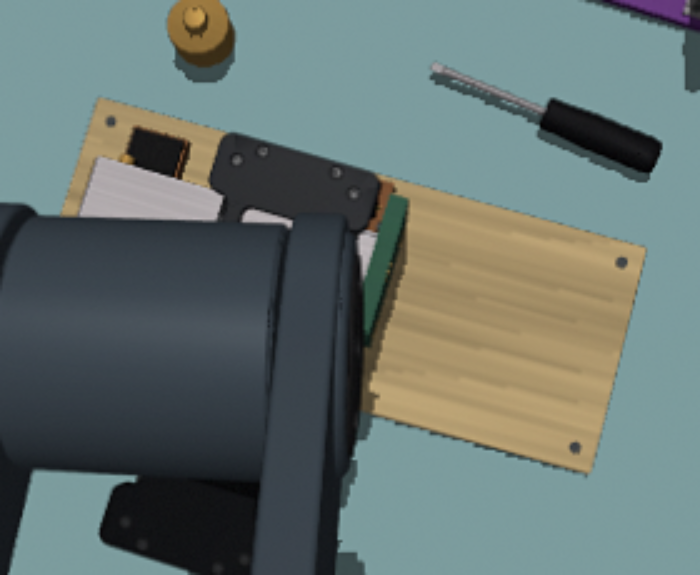

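The stand lies with its mast on the rest (crop end (603,345)–(575,395)) and its foot upright at the batten (top edge (297,228)–(362,168)). I'll check this numerically.

Run:
```python
from h import *
f=lambda l,z:((cast("scene",np.array(l)/2.5+[180,160],z)*1000-O)@C.T).round(1)
print("mast end top corners",f([(603,347),(572,388)],.045))
print("foot toe edge (top) underside corners",f([(356,163),(294,222)],.119),"upper-side",f([(366,170),(306,232)],.119))
im=cv2.imread("pics/s6.png"); hsv=cv2.cvtColor(im,cv2.COLOR_BGR2HSV)
# mast side line tilt: bright upper face hull
m=cv2.inRange(hsv,(0,0,95),(180,60,255)); m[:, :300]=0; m[:250]=0; m[:, 620:]=0
c=biggest(m); w=f(c,.045)[:,:2].astype(np.float32); r=cv2.minAreaRect(w); print("mast face at z45",r, cv2.boxPoints(r).round(1).tolist())
g=biggest(cv2.inRange(hsv,(60,80,15),(88,255,120))); h=cv2.approxPolyDP(cv2.convexHull(g),6,True)[:,0]; print("foot hull px",h.tolist())
t0=cv2.imread("pics/top0.png")[170:230,230:450]; t6=cv2.resize(cv2.imread("pics/t6.png"),(280,230),interpolation=cv2.INTER_AREA)[:60,60:]
d=cv2.absdiff(t0,t6).max(2); print("diff bob/driver area",np.percentile(d,[50,95,99]))
```

```text
mast end top corners [[198.3   9.5  45. ]
 [192.5 -39.8  45. ]]
foot toe edge (top) underside corners [[ -8.4  32.5 119. ]
 [-13.7 -52.  119. ]] upper-side [[  2.   27.9 119. ]
 [ -1.1 -58.  119. ]]
mast face at z45 ((158.8063507080078, -167.21038818359375), (212.57408142089844, 174.3013153076172), 20.133756637573242) [[29.0, -122.0], [89.0, -285.6000061035156], [288.6000061035156, -212.5], [228.60000610351562, -48.79999923706055]]
foot hull px [[362, 166], [360, 240], [302, 343], [296, 225], [351, 165]]
diff bob/driver area [22. 24. 33.]
```

Request:
carry_out(commands=[[[0.2, 0, 0, 40, 0], [0.2, 0, 0, 40, 0], [0.2, 0, 0, 40, 0], [0.2, 0, 0, 40, 0], [0.2, 0, 0, 40, 0], [0.2, 0, 0, 40, 0], [0.2, 0, 0, 40, 0], [0.2, 0, 0, 0, 0]]])

```text
time: 15.75
position: [0.3897, -0.1913, 0.23]
tool_rot: [0.566, 0.416, -0.555, 0.446]
ft_force: [1.5, 0.9, 0.8]
grip_width: 0.0171
```

Run:
```python
from h import *
here()
im=robot.camera("top")[:,:,::-1].copy(); cv2.imwrite("pics/top7.png",im)
cv2.imwrite("pics/t7.png",cv2.resize(im[170:400,170:450],None,fx=2.5,fy=2.5))
hsv=cv2.cvtColor(im,cv2.COLOR_BGR2HSV)
m=cv2.inRange(hsv,(0,0,80),(180,50,255)); m[:, :170]=0; m[:195]=0; m[:,340:]=0; m[330:]=0
b=biggest(m); w=((cast("top",b,.045)*1000-O)@C.T)[:,:2].astype(np.float32)
r=cv2.minAreaRect(w); print("mast z45",r,cv2.boxPoints(r).round(1).tolist(),len(b))
```

```text
t 15.75 cradle pos [-261.6   50.5  230. ] F(cradle) [ 1.23 -1.19  0.81] grip 0.017
tool axes in cradle (columns x,y,z):
 [[-0.013 -0.    -1.   ]
 [-0.043 -0.999  0.001]
 [-0.999  0.043  0.013]] q [-0.72  0.24  1.91  0.01  0.95 -0.47]
mast z45 ((99.22151947021484, -9.257699966430664), (56.10550308227539, 197.1081085205078), 89.31938171386719) [[0.30000001192092896, -36.099998474121094], [197.39999389648438, -38.5], [198.10000610351562, 17.600000381469727], [1.0, 20.0]] 282
```

View pics/t7.png

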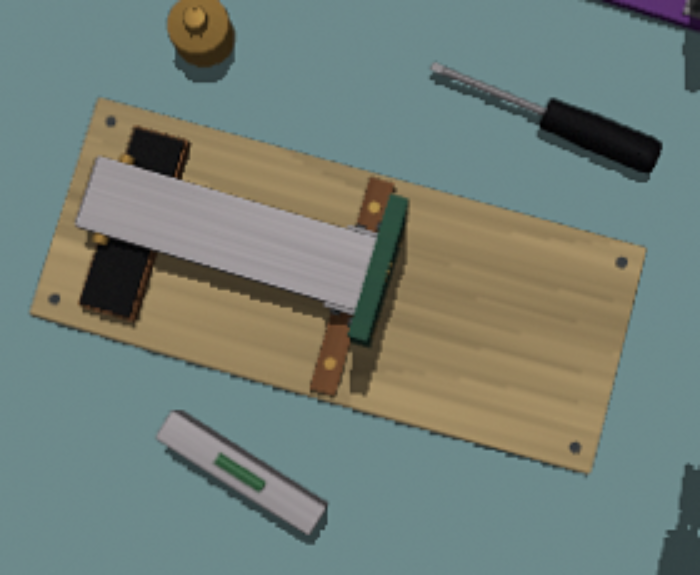

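The top view shows the mast along the cradle, with its end at (88,190) over the rest and its foot at the batten. The level, bob and driver are undisturbed, and the arm is clear.

```bash
python3 -c "
from rig import robot
print(robot.hand_in())"
```

```text
the job is handed in; nothing more can be done
None
```

The stand is lying on its back in the cradle, and I handed the job in at about 15.8 s. No verdict was reported.

**What I did:**
- **Push:** I pushed the toe with two fingertips until the heel met the stop. The force rose to about 13 N, and the fingertip position put the heel about 1 mm from the stop.
- **Tip:** I tipped the stand by pushing high on the mast. The fingertips then slid down into the corner by the foot to hold it through the balance point.
- **Lower:** I let it down slowly with the fingertips on the ledge. The wrist force readings I took during tipping and lowering were all below about 6 N.

**Last checks, from the top view with the arm clear:**
- **Mast:** it is about 0.7° off the cradle's axis. Its end is at cradle x of about 198 mm and about 10 mm off the middle line, lying on the rest.
- **Foot:** its upper face is within about 1 mm of the stop.
- **Loose items:** in the last top picture the level, bob and driver look unmoved, judged by eye. I measured no positions; my only numeric check was a rough image comparison of the bob and driver area.

**Disagreements and failures:**
- Rough hand-picked points in the scene view gave a skew of 4 to 7° and put the mast end about 15 mm off the middle line. I trusted the top-view outline instead.
- Two automatic image checks failed and were discarded: the foot mask, because the gripper hid the foot, and the mast mask in the scene view.
- The contact force on the rest could not be measured directly.

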